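# Set the lens ring of the wide inspection camera to its marked click-stop

## Robot

A 6-joint arm with a two-finger parallel gripper is mounted at the origin on the work surface. World frame = base frame: x ahead of the robot, y to its left, z up, the work surface at z = 0. Lengths are in m, angles in degrees, forces in N, time in s.
With the tool pointing down it reaches from about 0.35 to 0.875 m from the base axis. Payload 4.2 kg.
Tool frame: the origin (TCP) lies on the centre line of the jaws, within the pads' length; the fingertips stand 25 mm ahead of it and the grasp point (between the pads) lies 6 mm ahead of it; z points along the fingers, y is the line along which they close (so a half turn about z gives the same grasp; the last joint's range is limited). The gripper opens to 87 mm and grips with 3 to 60 N. Pads are 19 mm wide; open, the fingers measure 117 mm over their backs; the gripper's body (75 mm by 190 mm) begins 51 mm behind the grasp point.
Start: joints at [85.921, 22.042, 0.453, 0, -68.411, -14.817], TCP at [0.202, 0.591, 0.248] pointing down, gripper open.
Joint ranges: [-179.83, 179.83], [-69.29, 118.12], [-61.27, 80.66], [-181.25, 117.63], [-171.15, -9.14], [-177.46, 177.46]. Speed limits (degrees/s): [159.86, 159.86, 180, 180, 180, 180].

## Interface

Orientations are given as [roll, pitch, yaw] about the fixed x, y, z axes, in that order (R = Rz(yaw) Ry(pitch) Rx(roll)).
In Python, from workcell import get_obs, grab_frame, get_calibration, hand_in, spot_in gives the robot as it stands. The module is installed in compiled form; this text tells all that it offers.
- The arm moves only by the tool arm_command, never from a script. Its argument "moves" is a list of rows, each an object with "twist": the turn, a rotation vector about the world's x, y, z in degrees, a list of three; "delta_pos": the shift along the world's x, y, z in mm, a list of three; "grip": the finger opening in mm, from 0 to 87. In form: [{"twist": [rx, ry, rz], "delta_pos": [tx, ty, tz], "grip": grip}, ...]. A call has 1 to 12 rows; each row shifts and turns the commanded pose from where the row before left it; what a row does not reach is not made up. A row lasts 1/8 s, in which the tool goes at most 62.5 mm and 10.7 degrees, less where a joint would pass 70% of its speed; a pose out of reach is approached as far as the arm can. A call with a gripper value outside its range is refused whole. The fingers move at their own pace and stop on an object; "force" is the grip in N (left out, the last holds). Time passes only in rows, so rows that do not move let the fingers close. It gives the time, the measured TCP pose, the force, the opening and the grip force at its end, in the units of the state.
- get_obs(): the state, without advancing time (a new reading comes with each control period).
- grab_frame(name): name is "side" or "top"; returns (picture, depth): 480x640x3 uint8, red, green, blue; 480x640 float32, m along the optical axis (not along the pixel's ray), 0 where there is no reading.
- get_calibration(name): a dict with "mtx" (3x3 intrinsics, pixels), "k1" (the pictures are not rectified: a ray, as slopes to the right and down, at radius r is drawn at 1 + k1 r^2 times it, then the intrinsics apply), "R" (3x3) and "t" (3): a world point X has camera coordinates R X + t. Camera axes: x right, y down, z forward; pixel columns grow to the right and rows downward; lengths in m; the calibration is good to about 2 mm. A picture is of the moment at which its call begins. get_calibration takes no time and is no camera call.
- hand_in(): hands the job in; it is judged then, once.
Trained networks look in the newest picture that a camera, given by its name, has taken for a name from the list of things; names that differ only in an ending like _2 or _b are one class to them, and where a whole thing is asked for, a point or a joint stands for the part that bears it (a point fixed in the world has none). Each returns a list of dicts, best first, with "score" (0 to 1); they miss things now and then, are a little off and sometimes report something else, mostly with a low value. They report only what shows in the picture. A call takes as long as a camera call.
- spot_in(camera, name): "at" ([x, y, z] in m, in world coordinates, good to about 4 mm: the middle of the surface that is visible of it).
The state is a dict: "time": time; "joints": joint angles; "qd": joint speeds; "joint_torque": joint torques, N m; "position": TCP position; "tcp_rot": TCP orientation; "force": force on the tool from outside, world axes, zero at the start; "moment": the same for the moment, N m; "opening": finger opening in m; "grip_force": force on a finger pad.
Only numpy, scipy, OpenCV 4.12 (cv2) and the standard library are available. Lean on these libraries where they do the work, as an engineer would, in place of code of your own. Each camera call takes 0.05 s, during which the arm holds its last target. There are 200 camera calls.

## Task

Two inspection cameras lie on the bench with their lenses pointing up. On the one with the wide lens, turn the black ribbed ring until its tab stands over the long white index line and the ring rests in that click-stop, then let go. Leave the ring of the slim lens as it is.

Things in the scene. Friction and masses are not known exactly. Their poses are not given: they have to be found in the camera images.
- wide_camera: Fixed camera with the wide lens: grey housing 100 x 100 x 45 mm, dark flange 92 mm across, top 66 mm above the bench, central silvery barrel up to 124 mm. Origin: underside centre, on the bench, below the ring's axis; z up. On the flange the long white index line runs outward along this body's +x, 31 to 45 mm out; small white dots mark other stops. Which side it stands on varies.
- wide_ring (a joint): The wide lens's black ribbed ring: 56 mm across, 24 mm tall, 88 to 112 mm above the bench. Value in rad, anticlockwise from above positive, 0 = tab over the long line. Click-stops at -1.26, -0.63, 0 (marked), +0.63; ends -1.42, +0.79. Starts in one of the two negative stops. Let go, it springs into the nearest stop; passing between stops takes about 0.08 N m.
- wide_ring_tab (a point): Centre of the plain steel tab that sticks out of the wide ring and turns with it: 10 mm wide, 16 mm tall, from the ring's face to 41 mm from the axis. This point is 34 mm from the axis, 100 mm above the bench (the ring's mid-height). Its x axis points outward along the tab.
- slim_ring_tab (a point): Centre of the steel tab on the ring of the other camera, which has the same housing and flange but a slim lens: ring 36 mm across, same height. The point is 24 mm from that ring's axis, 100 mm above the bench. This ring is to be left alone.

How it is judged (in metres and radians):
At the end, for the whole second after the job is handed in: The wide lens's ring is at rest with its tab within 0.18 rad (10 degrees) of the long white index line (value of joint wide_ring between -0.18 and 0.18 rad and velocity of joint wide_ring between -0.1 and 0.1 rad/s); the robot touches nothing.
It fails at once if the ring of the slim lens is turned (its tab moved by more than 10 mm) (distance of slim_ring_tab from where it was at the start of the episode above 0.01 m).
It also fails if it takes over 32 s, if anything falls off the work surface, if the arm or the gripper's body presses on something with over 40 N, if the wrist force passes 120 N, or if a joint passes its speed limit or range.

## Working session

There is one attempt and no reset: what is moved stays moved. The work goes in short steps, Python scripts to look and compute and a tool call to move; the robot and the scene stay as the last step left them, time stands still between calls to the robot, and variables do not carry over. Pictures are saved under pics/ and viewed, at most 10 in all, crops included, and the job is handed in when it is done.

Besides the shell and the picture viewer there is one more tool, called after "Request:" as name([rows], argument=value, ...), one row to a line, values as JSON. arm_command: Moves the arm, as the interface text tells. Its arguments: {"type":"object","properties":{"moves":{"type":"array","items":{"type":"object","properties":{"twist":{"type":"array","items":{"type":"number"}},"delta_pos":{"type":"array","items":{"type":"number"}},"grip":{"type":"number"}}}},"force":{"type":"number"}},"required":["moves"]}

```bash
mkdir -p pics
python3 - <<'E'
from workcell import *
import cv2
print(get_obs())
for c in("top","side"):
    p,d=grab_frame(c); cv2.imwrite(f"pics/{c}0.png",p[:,:,::-1])
    for n in("wide_camera","wide_ring","wide_ring_tab","slim_ring_tab"):
        print(c,n,[(x['score'],[round(float(v),4) for v in x['at']]) for x in spot_in(c,n)[:3]])
E
```

```text
{'time': 0.0, 'joints': array([ 8.59206824e+01,  2.20913405e+01,  3.76887088e-01, -2.89436524e-02,
       -6.84097212e+01, -1.48173625e+01]), 'qd': array([-0.10134243, -0.00477161, -0.06679098,  0.06827755, -0.04299758,
        0.06211215]), 'joint_torque': array([ 1.02050697e-03, -3.90666497e+01,  1.87403476e+01,  4.21983093e+00,
        1.10766073e-02, -1.95049847e-04]), 'position': array([0.2022074 , 0.59079114, 0.24643379]), 'tcp_rot': array([ 1.79873076e+02, -5.76127929e-03, -1.89073532e+01]), 'force': array([-0.33626465, -0.37948999, -0.38233848]), 'moment': array([0.00561269, 0.00323082, 0.01427868]), 'grip_force': 0.0, 'opening': 0.08719709233230298}
top wide_camera [(0.81, [0.5509, 0.1478, 0.0696])]
top wide_ring [(0.91, [0.5551, 0.1476, 0.1107])]
top wide_ring_tab [(0.66, [0.5526, 0.1515, 0.1114])]
top slim_ring_tab [(0.66, [0.5439, -0.1612, 0.1087])]
side wide_camera [(0.62, [0.5568, 0.1359, 0.0564])]
side wide_ring [(0.7, [0.555, 0.1465, 0.1048])]
side wide_ring_tab [(0.86, [0.5556, 0.1468, 0.1056])]
side slim_ring_tab []
```

View pics/top0.png

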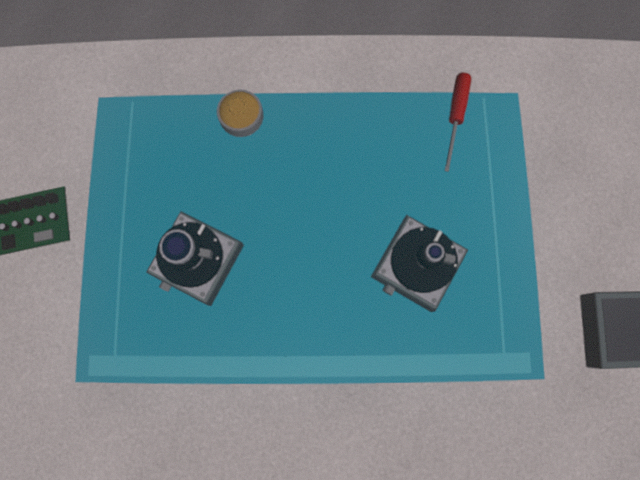

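View pics/side0.png

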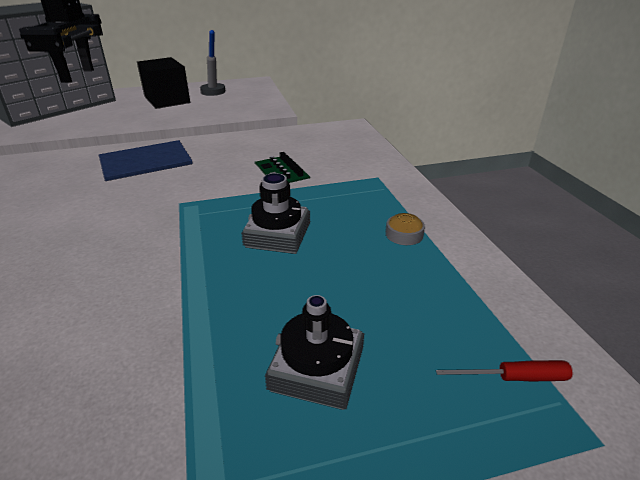

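The top view shows the wide camera on the left, with its ring at about (178,246), tab at (206,253) and index line at (201,229). The slim camera is on the right at (433,252). Next I'll rectify crops of the wide camera at flange height and tab-top height.

```bash
cat > h.py <<'E'
import numpy as np, cv2
from workcell import *
def proj(c,X):
    k=get_calibration(c); P=np.asarray(X)@np.array(k["R"]).T+np.array(k["t"])
    s=P[...,:2]/P[...,2:]; s=s*(1+k["k1"]*(s**2).sum(-1,keepdims=True))
    m=np.array(k["mtx"]); return s*[m[0,0],m[1,1]]+[m[0,2],m[1,2]]
def rect(c,p,z,cx,cy,h=.07,n=400):
    # up = +x, left = +y
    g=np.linspace(h,-h,n); x,y=np.meshgrid(cx+g,cy+g,indexing="ij")
    uv=proj(c,np.stack([x,y,0*x+z],-1)).astype(np.float32)
    return cv2.remap(p,uv[...,0],uv[...,1],cv2.INTER_CUBIC)
def cloud(c,d):
    k=get_calibration(c); m=np.array(k["mtx"]); v,u=np.nonzero(d>0)
    q=np.stack([(u-m[0,2])/m[0,0],(v-m[1,2])/m[1,1]],-1); s=q.copy()
    for _ in range(8): s=q/(1+k["k1"]*(s**2).sum(-1,keepdims=True))
    z=d[v,u]; P=np.c_[s*z[:,None],z]
    return (P-np.array(k["t"]))@np.array(k["R"])
E
python3 - <<'E'
from h import *
p,d=grab_frame("top")
P=cloud("top",d); P=P[np.hypot(P[:,0]-.555,P[:,1]-.15)<.08]
for a,b in((.02,.05),(.06,.07),(.1,.115),(.118,.13)):
    Q=P[(P[:,2]>a)&(P[:,2]<b)]; print(a,len(Q),np.median(Q,0) if len(Q) else '',(Q.min(0)+Q.max(0))/2,Q.min(0),Q.max(0))
a=[rect("top",p,z,.555,.147) for z in(.066,.108)]
a=np.hstack(a)
cv2.imwrite("pics/r1.png",a[:,:,::-1])
E
```

```text
0.02 1787 [0.54293427 0.14235706 0.04036162] [0.56101503 0.16381353 0.03492298] [0.4945729  0.09783489 0.02002708] [0.62745716 0.22979217 0.04981888]
0.06 1726 [0.54909604 0.15254262 0.06527971] [0.56411806 0.16634532 0.06505568] [0.51874135 0.12048795 0.06012743] [0.60949477 0.21220268 0.06998393]
0.1 557 [0.55598875 0.14954426 0.11042175] [0.56392983 0.15955111 0.10749402] [0.53681521 0.12564648 0.10001599] [0.59104444 0.19345574 0.11497206]
0.118 868 [0.56380807 0.16576396 0.12375149] [0.56429799 0.16653358 0.12280669] [0.54298923 0.14510881 0.1180811 ] [0.58560674 0.18795836 0.12753228]
```

View pics/r1.png

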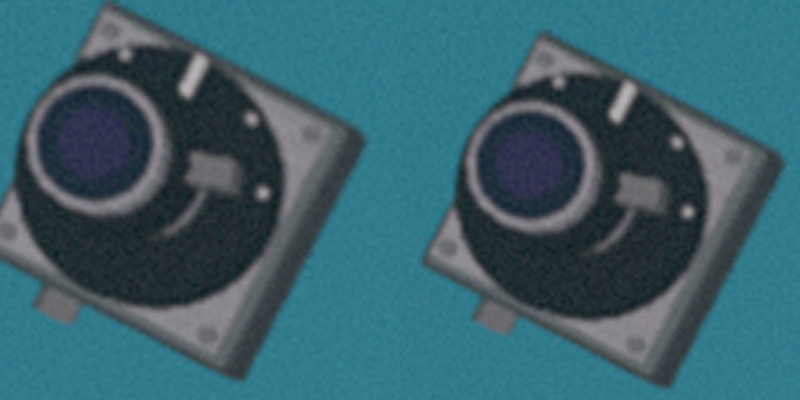

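Ring axis is at about (0.564, 0.166). In the rectified crop the index line is at (194,77), which is −24.5° in world. The tab is at (240,190), about −97°, so the ring is in the −1.26 stop and needs +72°. I'll grip the ring across the tab (tool yaw −97°), turn it 72° about its axis, then release.

Request:
arm_command([
  {"twist": [0, 0, -6.5], "delta_pos": [30.2, -35.4, 0], "grip": 87},
  {"twist": [0, 0, -6.5], "delta_pos": [30.2, -35.4, 0], "grip": 87},
  {"twist": [0, 0, -6.5], "delta_pos": [30.2, -35.4, 0], "grip": 87},
  {"twist": [0, 0, -6.5], "delta_pos": [30.2, -35.4, 0], "grip": 87},
  {"twist": [0, 0, -6.5], "delta_pos": [30.2, -35.4, 0], "grip": 87},
  {"twist": [0, 0, -6.5], "delta_pos": [30.2, -35.4, 0], "grip": 87},
  {"twist": [0, 0, -6.5], "delta_pos": [30.2, -35.4, 0], "grip": 87},
  {"twist": [0, 0, -6.5], "delta_pos": [30.2, -35.4, 0], "grip": 87},
  {"twist": [0, 0, -6.5], "delta_pos": [30.2, -35.4, 0], "grip": 87},
  {"twist": [0, 0, -6.5], "delta_pos": [30.2, -35.4, 0], "grip": 87},
  {"twist": [0, 0, -6.5], "delta_pos": [30, -35.4, 0], "grip": 87},
  {"twist": [0, 0, -6.5], "delta_pos": [30, -35.4, 0], "grip": 87},
], force=20)

```text
time: 2.05
position: [0.5653, 0.1653, 0.2478]
tcp_rot: [-180.0, 0.0, -97.1]
force: [0.5, 0.7, -0.1]
opening: 0.0871
grip_force: 0.0
```

Request:
arm_command([
  {"twist": [0, 0, 0], "delta_pos": [0, 0, 0], "grip": 87},
  {"twist": [0, 0, 0], "delta_pos": [0, 0, 0], "grip": 87},
])

```text
time: 2.3
position: [0.5641, 0.1665, 0.2474]
tcp_rot: [180.0, 0.0, -96.9]
force: [0.2, -0.1, 0.6]
opening: 0.087
grip_force: 0.0
```

Run:
```python
from h import *
p,d=grab_frame("side"); o=get_obs(); print(o["time"],o["position"],o["tcp_rot"],o["joints"])
u=proj("side",[.564,.166,.12]).astype(int);print(u)
x,y=u; c=p[max(0,y-130):y+70,max(x-100,0):x+100]
cv2.imwrite("pics/s1.png",cv2.resize(c,None,fx=2.8,fy=2.8)[:,:,::-1])
```

```text
2.35 [0.56391538 0.1670046  0.24756347] [ 1.79990397e+02  7.16220114e-03 -9.68312659e+01] [ 3.22570809e+01  1.84601969e+01 -4.91872624e+00 -1.26522231e-02
 -6.66240147e+01 -3.90833260e+01]
[274 180]
```

View pics/s1.png

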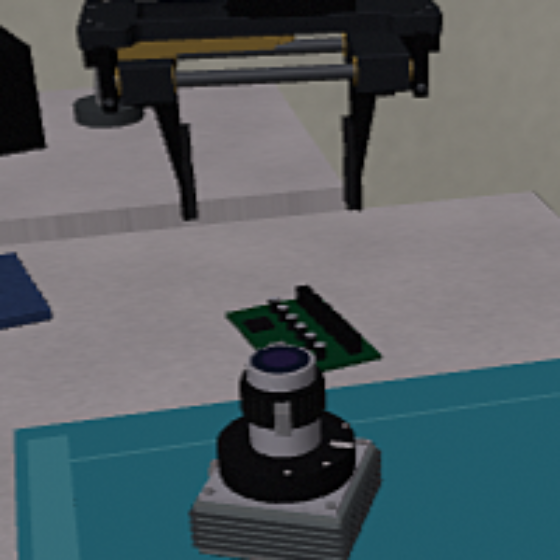

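The open jaws straddle the lens. Fingertips are at crop x of about 190 and 353, the lens at about 284, and the tab faces the side camera, clear of both fingers. Going down.

Request:
arm_command([
  {"delta_pos": [0, 0, -25], "twist": [0, 0, 0], "grip": 87},
  {"delta_pos": [0, 0, -25], "twist": [0, 0, 0], "grip": 87},
  {"delta_pos": [0, 0, -25], "twist": [0, 0, 0], "grip": 87},
  {"delta_pos": [0, 0, -20], "twist": [0, 0, 0], "grip": 87},
  {"delta_pos": [0, 0, -20], "twist": [0, 0, 0], "grip": 87},
  {"delta_pos": [0, 0, -16], "twist": [0, 0, 0], "grip": 87},
  {"delta_pos": [0, 0, -10], "twist": [0, 0, 0], "grip": 87},
  {"delta_pos": [0, 0, 0], "twist": [0, 0, 0], "grip": 87},
  {"delta_pos": [0, 0, 0], "twist": [0, 0, 0], "grip": 87},
])

```text
time: 3.48
position: [0.5648, 0.1668, 0.1073]
tcp_rot: [-179.9, 0.0, -96.9]
force: [0.6, 0.3, 0.9]
opening: 0.0868
grip_force: 0.0
```

Request:
arm_command([
  {"delta_pos": [0, 0, 0], "twist": [0, 0, 0], "grip": 70},
  {"delta_pos": [0, 0, 0], "twist": [0, 0, 0], "grip": 62},
  {"delta_pos": [0, 0, 0], "twist": [0, 0, 0], "grip": 50},
  {"delta_pos": [0, 0, 0], "twist": [0, 0, 0], "grip": 50},
  {"delta_pos": [0, 0, 0], "twist": [0, 0, 0], "grip": 50},
  {"delta_pos": [0, 0, 0], "twist": [0, 0, 0], "grip": 50},
], force=20)

```text
time: 4.22
position: [0.5634, 0.1663, 0.1064]
tcp_rot: [179.9, -0.1, -96.9]
force: [-4.6, 0.9, 3.0]
opening: 0.0534
grip_force: 20.0
```

Request:
arm_command([
  {"delta_pos": [0, 0, 0], "twist": [0, 0, 6], "grip": 50},
  {"delta_pos": [0, 0, 0], "twist": [0, 0, 6], "grip": 50},
  {"delta_pos": [0, 0, 0], "twist": [0, 0, 6], "grip": 50},
])

```text
time: 4.6
position: [0.5635, 0.1663, 0.1064]
tcp_rot: [179.9, -0.0, -78.7]
force: [-3.4, 0.6, 2.3]
opening: 0.0533
grip_force: 20.0
```

Run:
```python
from h import *
o=get_obs(); print(o["time"],o["position"],o["tcp_rot"],o["force"],o["moment"],o["opening"])
p,d=grab_frame("side")
x,y=proj("side",[.564,.166,.12]).astype(int)
cv2.imwrite("pics/s2.png",cv2.resize(p[y-70:y+80,x-80:x+80],None,fx=3.5,fy=3.5)[:,:,::-1])
```

```text
4.6 [0.56353922 0.16627133 0.10640461] [ 1.79888750e+02 -1.41368207e-02 -7.87168426e+01] [-3.41291799  0.61636523  2.28103372] [ 0.29458546  1.1698834  -0.04977078] 0.053310719907130474
```

View pics/s2.png

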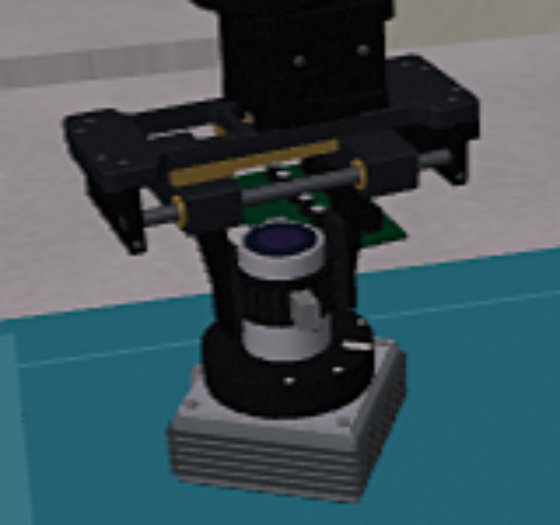

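The ring turns with the jaws. The tab is now at crop (305,308), partway toward the index line at (358,347). I'll turn the remaining 54°.

Request:
arm_command([
  {"delta_pos": [0, 0, 0], "twist": [0, 0, 6], "grip": 50},
  {"delta_pos": [0, 0, 0], "twist": [0, 0, 6], "grip": 50},
  {"delta_pos": [0, 0, 0], "twist": [0, 0, 6], "grip": 50},
  {"delta_pos": [0, 0, 0], "twist": [0, 0, 6], "grip": 50},
  {"delta_pos": [0, 0, 0], "twist": [0, 0, 6], "grip": 50},
  {"delta_pos": [0, 0, 0], "twist": [0, 0, 6], "grip": 50},
  {"delta_pos": [0, 0, 0], "twist": [0, 0, 6], "grip": 50},
  {"delta_pos": [0, 0, 0], "twist": [0, 0, 6], "grip": 50},
  {"delta_pos": [0, 0, 0], "twist": [0, 0, 6], "grip": 50},
  {"delta_pos": [0, 0, 0], "twist": [0, 0, 0], "grip": 50},
  {"delta_pos": [0, 0, 0], "twist": [0, 0, 0], "grip": 50},
])

```text
time: 6.02
position: [0.5639, 0.1666, 0.1064]
tcp_rot: [180.0, 0.0, -25.0]
force: [-3.9, 2.2, 2.0]
opening: 0.0534
grip_force: 20.0
```

Run:
```python
from h import *
o=get_obs(); print(o["time"],o["position"],o["tcp_rot"],o["force"],o["moment"],o["opening"])
p,d=grab_frame("side")
x,y=proj("side",[.564,.166,.12]).astype(int)
for a in(-36,-18,0,18):
    t=np.radians(-24.5+a); print(a,(proj("side",[.564+.041*np.cos(t),.166+.041*np.sin(t),.1])-[x-80,y-70])*3.5)
cv2.imwrite("pics/s3.png",cv2.resize(p[y-70:y+80,x-80:x+80],None,fx=3.5,fy=3.5)[:,:,::-1])
```

```text
6.025 [0.56394661 0.16657312 0.10640612] [ 1.79971427e+02  4.24639516e-02 -2.50153584e+01] [-3.92129215  2.17376945  2.02354112] [0.43748225 1.34695339 0.03623742] 0.05344597765293086
-36 [336.23516811 308.4562292 ]
-18 [352.39186492 298.3465075 ]
0 [361.34799956 286.75089663]
18 [362.46118383 274.88198868]
```

View pics/s3.png

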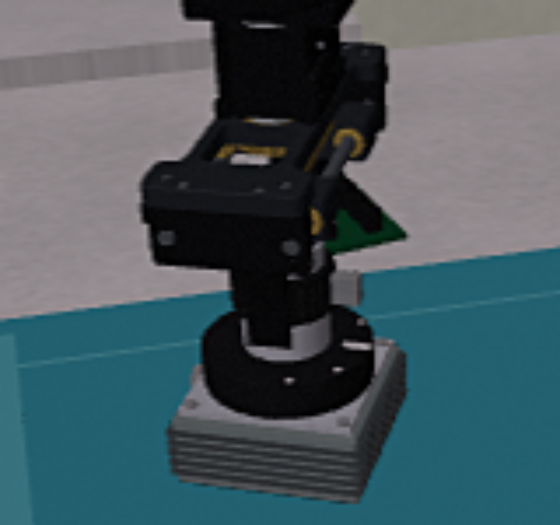

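The tab tip is at crop (358,287), directly above the index line at (358,347) and matching the 0° prediction of (361,287). I'll open the jaws and raise the arm straight up.

Request:
arm_command([
  {"delta_pos": [0, 0, 0], "twist": [0, 0, 0], "grip": 87},
  {"delta_pos": [0, 0, 0], "twist": [0, 0, 0], "grip": 87},
  {"delta_pos": [0, 0, 0], "twist": [0, 0, 0], "grip": 87},
  {"delta_pos": [0, 0, 0], "twist": [0, 0, 0], "grip": 87},
  {"delta_pos": [0, 0, 0], "twist": [0, 0, 0], "grip": 87},
])

```text
time: 6.7
position: [0.5645, 0.1665, 0.1066]
tcp_rot: [-180.0, -0.0, -24.9]
force: [-0.0, -0.9, -0.5]
opening: 0.0857
grip_force: 0.0
```

Request:
arm_command([
  {"delta_pos": [0, 0, 15], "twist": [0, 0, 0], "grip": 87},
  {"delta_pos": [0, 0, 25], "twist": [0, 0, 0], "grip": 87},
  {"delta_pos": [0, 0, 30], "twist": [0, 0, 0], "grip": 87},
  {"delta_pos": [0, 0, 30], "twist": [0, 0, 0], "grip": 87},
  {"delta_pos": [0, 0, 30], "twist": [0, 0, 0], "grip": 87},
  {"delta_pos": [-40, 40, 10], "twist": [0, 0, 0], "grip": 87},
  {"delta_pos": [-40, 40, 0], "twist": [0, 0, 0], "grip": 87},
  {"delta_pos": [-40, 40, 0], "twist": [0, 0, 0], "grip": 87},
  {"delta_pos": [-40, 40, 0], "twist": [0, 0, 0], "grip": 87},
  {"delta_pos": [0, 0, 0], "twist": [0, 0, 0], "grip": 87},
  {"delta_pos": [0, 0, 0], "twist": [0, 0, 0], "grip": 87},
])

```text
time: 8.07
position: [0.4044, 0.3267, 0.2475]
tcp_rot: [-179.9, -0.0, -24.8]
force: [-0.1, -0.7, 0.2]
opening: 0.0869
grip_force: 0.0
```

Run:
```python
from h import *
o=get_obs(); print(o["time"],o["position"],o["force"],o["opening"])
p,d=grab_frame("side"); q,_=grab_frame("top")
x,y=proj("side",[.564,.166,.12]).astype(int)
a=cv2.resize(p[y-40:y+60,x-50:x+50],(400,400))
cv2.imwrite("pics/s4.png",np.hstack([a,rect("top",q,.108,.555,.147)])[:,:,::-1])
```

```text
8.075 [0.40441821 0.32667229 0.24750753] [-0.11394076 -0.74112247  0.20526649] 0.08687360912093324
```

View pics/s4.png

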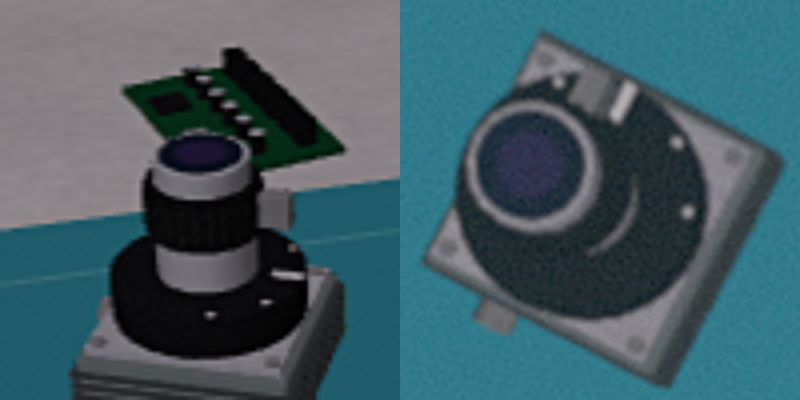

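The tab at right-panel (594,90) measures about −30° in world against the line's −24.5°, and the neighbouring stop would be −60°, so the ring sits in the marked stop. The arm is clear.

```bash
python3 -c "from workcell import *; print(hand_in())"
```

```text
the job is handed in; nothing more can be done
None
```

The wide lens's ring is turned to the marked click-stop, with its tab over the long white index line to within the picture's measuring error (about 5°). The gripper is released and clear, the slim lens was not touched, and the job was handed in at about 8 s; `hand_in()` gave no verdict.

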